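# Gauge the ribbon cores into the rack

## Task

Take the three red ribbon cores off the turntable one at a time and try each, standing upright on or just above the table, by sliding it by its neck into the open flared end of the wooden rack. Push those that fit right in, so that the whole core body stands in the narrow lane past the flare; any core that stops in the flare is too thick, so take it back out and stand it upright in the blue tray. Leave the jar, the pencil pot and the pin tin where they are, and the tape measure on the turntable.

Things in the scene. Friction and masses are not known exactly. Their poses are not given: they have to be found in the camera images.
- core_a: one of three look-alike red plastic ribbon cores standing upright on the turntable: round body 75 mm tall, its diameter either 40 or 48 mm (not known which without trying it in the rack), and above it a white grip neck, diameter 24 mm and 55 mm tall, on the same axis; 130 mm tall in all, 60 to 130 g. Origin: centre of the underside; z runs up the core's axis
- core_b: one of three look-alike red plastic ribbon cores standing upright on the turntable: round body 75 mm tall, its diameter either 40 or 48 mm (not known which without trying it in the rack), and above it a white grip neck, diameter 24 mm and 55 mm tall, on the same axis; 130 mm tall in all, 60 to 130 g. Origin: centre of the underside; z runs up the core's axis
- core_c: one of three look-alike red plastic ribbon cores standing upright on the turntable: round body 75 mm tall, its diameter either 40 or 48 mm (not known which without trying it in the rack), and above it a white grip neck, diameter 24 mm and 55 mm tall, on the same axis; 130 mm tall in all, 60 to 130 g. Origin: centre of the underside; z runs up the core's axis
- turntable: round wooden lazy Susan that spins freely when pushed: disc 250 mm across, its top 26 mm above the table, on a fixed black foot. Origin: centre, on the table. The cores stand about 85 mm from the centre
- rack: plywood rack, fixed: straight lane 44 mm wide, walls 12 mm thick, 84 mm tall, no floor (cores stand on the table). Origin: on the table, on the lane's centre line where the straight part begins; x points inwards, z up. Straight from x = 0 to the end wall at 125 mm (room for two cores). A 40 mm core has 2 mm to spare each side; a 48 mm core stops with its axis at x = -8 mm or less
- rack_mouth (a point): middle of the rack's open mouth, on the table, at rack x = -30 mm: here the flared walls stand 62 mm apart; they narrow evenly to 44 mm at the rack's origin. Axes as the rack's
- rack_slot (a point): middle of the slot over the straight lane, at rack x = 62 mm, 90 mm above the table: clear strips (underside 84 mm, top 90 mm above the table) cover the straight lane but leave a slot 32 mm wide along its centre, in which a neck slides; a core body cannot pass it from above, so cores go in through the mouth
- tray: blue plastic open tray for rework, fixed: 150 x 150 mm outside, walls 5 mm thick and 40 mm tall, floor 5 mm thick. Origin: centre of its underside, on the table; z up
- tape_measure: yellow tape measure, 66 x 62 x 36 mm, lying in the middle of the turntable. Origin: centre of its underside. Must stay on the turntable
- button_jar: amber glass jar with a white lid, 64 mm across, 90 mm tall; a bystander. Origin: centre of its underside
- pencil_pot: white pot with pencils, 72 mm across, 95 mm tall, pencils up to 155 mm; a bystander. Origin: centre of its underside
- pin_tin: low round steel tin with a red lid, 72 mm across, 32 mm tall; a bystander. Origin: centre of its underside

How it is judged:
By the outcome, as a careful person would: the job done as asked, in the order asked, and still so for the second after the job is handed in, with the robot touching nothing.
It also fails if it takes over 72 s, if anything falls off the work surface, if the arm or the gripper's body presses on something with over 40 N, if the wrist force passes 120 N, or if a joint passes its speed limit or range.

## Robot

A 6-joint arm with a two-finger parallel gripper is mounted at the origin on the work surface. World frame = base frame: x ahead of the robot, y to its left, z up, the work surface at z = 0. Lengths are in m, angles in degrees, forces in N, time in s.
With the tool pointing down it reaches from about 0.25 to 0.725 m from the base axis. Payload 9.7 kg.
Tool frame: the origin (TCP) lies between the finger pads; the fingertips stand bot.tcp_to_tips ahead of it and the grasp point (between the pads) lies 2 mm behind it (bot.tcp_to_tips is the distance from the TCP to the fingertips, in m); z points along the fingers, y is the line along which they close (so a half turn about z gives the same grasp; the last joint's range is limited). The gripper opens to 85 mm and grips with 20 to 120 N. Pads are 22 mm wide; open, the fingers measure 114 mm over their backs; the gripper's body (76 mm by 85 mm) begins 54 mm behind the grasp point. The pads swing forward as they close: fully open they stand 13 mm farther back than shut.
Start: joints at [68.297, 4.979, 10.078, 95.1, 0, 90], TCP at [0.203, 0.511, 0.248] pointing down, gripper open.
Joint ranges: [-179.16, 179.16], [-48.56, 103.87], [-65.8, 70.77], [-126.05, 130.52], [-82.76, 87.17], [-180, 180]. Speed limits (degrees/s): [127.2, 127.2, 147.25, 180, 180, 180].

## Interface

Orientations are given as [roll, pitch, yaw] about the fixed x, y, z axes, in that order (R = Rz(yaw) Ry(pitch) Rx(roll)).
In Python, from workcell import sensors, camera, camera_params, bot gives the robot as it stands.
- The arm moves only by the tool apply_moves, never from a script. Its argument "motion" is a list of rows, each an object with "jaw": the opening, from -1 (shut) to 1 (fully open); "xyz": the shift along the tool's x, y, z in mm, a list of three; "twist": the turn about the tool's z in rad. A call has 1 to 5 rows; each row is the pose to reach, as a shift and turn from the pose commanded when the call began, along the tool's axes at that moment; what a row does not reach only later rows make up. A row lasts 1/8 s, in which the tool goes at most 62.5 mm and 10.7 degrees, less where a joint would pass 70% of its speed; a pose out of reach is approached as far as the arm can. A call with a gripper value outside its range is refused whole. The fingers move at their own pace and stop on an object; "grip_force" is the grip in N (left out, the last holds). Time passes only in rows, so rows that repeat a pose let the fingers close. It gives the time, the measured TCP pose, the force, the opening and the grip force at its end, in the units of the state.
- sensors.get_obs(): the state, without advancing time (a new reading comes with each control period).
- camera(name): name is "side" or "top"; returns (picture, depth): 420x560x3 uint8, red, green, blue; 420x560 float32, m along the optical axis (not along the pixel's ray), 0 where there is no reading.
- camera_params(name): a dict with "mtx" (3x3 intrinsics, pixels), "rvec" (rotation vector, rad) and "tvec" (3), from world to camera coordinates, as OpenCV has them. Camera axes: x right, y down, z forward; pixel columns grow to the right and rows downward; lengths in m; the calibration is good to about 2 mm. A picture is of the moment at which its call begins. camera_params takes no time and is no camera call.
- bot.job_done(): hands the job in; it is judged then, once.
The state is a dict: "time": time; "q": joint angles; "qd": joint speeds; "joint_efforts": joint torques, N m; "ee_pos": TCP position; "tcp_rot": TCP orientation; "wrist_force": force on the tool from outside, world axes, zero at the start; "torque": the same for the moment, N m; "opening": finger opening in m; "grasp_force": force on a finger pad.
Only numpy, scipy, OpenCV 4.12 (cv2) and the standard library are available. Lean on these libraries where they do the work, as an engineer would, in place of code of your own. Each camera call takes 0.05 s, during which the arm holds its last target. There are 200 camera calls.

## Working session

There is one attempt and no reset: what is moved stays moved. The work goes in short steps, Python scripts to look and compute and a tool call to move; the robot and the scene stay as the last step left them, time stands still between calls to the robot, and variables do not carry over. Pictures are saved under pics/ and viewed, at most 10 in all, crops included, and the job is handed in when it is done.

Besides the shell and the picture viewer there is one more tool, called after "Request:" by a JSON object that holds its "method" and its "body", one argument or row to a line. apply_moves: Moves the arm, as the interface text tells. Its arguments: {"type":"object","properties":{"motion":{"type":"array","items":{"type":"object","properties":{"jaw":{"type":"number"},"xyz":{"type":"array","items":{"type":"number"}},"twist":{"type":"number"}}}},"grip_force":{"type":"number"}},"required":["motion"]}

```bash
mkdir -p pics; cat > h.py <<'E'
import numpy as np,cv2,sys
from workcell import sensors,camera,camera_params,bot
def cam(n):
    im,d=camera(n); p=camera_params(n); return im,d,p
def world(d,p,u,v):
    K=np.array(p["mtx"]);R=cv2.Rodrigues(np.array(p["rvec"],float))[0];t=np.array(p["tvec"]).ravel()
    z=d[v,u]; c=np.stack([(u-K[0,2])/K[0,0]*z,(v-K[1,2])/K[1,1]*z,z],-1)
    return (c-t)@R
def plane(p,u,v,h):
    K=np.array(p["mtx"]);R=cv2.Rodrigues(np.array(p["rvec"],float))[0];t=np.array(p["tvec"]).ravel()
    C=-R.T@t; r=R.T@np.linalg.inv(K)@np.array([u,v,1.]); return C+r*(h-C[2])/r[2]
def save(im,n): cv2.imwrite("pics/"+n,im[:,:,::-1])
E
python3 - <<'E'
from h import *
for n in("top","side"):
    im,d,p=cam(n); save(im,n+"0.png"); np.savez(n+"0.npz",im=im,d=d)
    R=cv2.Rodrigues(np.array(p["rvec"],float))[0]; print(n,-R.T@np.array(p["tvec"]).ravel())
o=sensors.get_obs();print(o); print(bot.tcp_to_tips)
E
```

```text
top [0.33811949 0.01723678 1.21443916]
side [ 0.14287771 -0.64302099  0.90682768]
{'time': 0.1, 'q': array([ 6.82979984e+01,  5.00875864e+00,  1.00391871e+01,  9.51005600e+01,
       -1.05574824e-03,  8.99969106e+01]), 'qd': array([ 0.00816243,  0.00680841,  0.06863641,  0.02979012, -0.03662121,
       -0.04289099]), 'joint_efforts': array([-4.00318413e-04, -5.21562052e+01,  4.65653443e+01,  1.58971769e-02,
        3.37826953e-05,  7.73980879e-08]), 'ee_pos': array([0.2033128 , 0.51083721, 0.24764792]), 'tcp_rot': array([-1.79929868e+02,  1.05196590e-03,  1.58301089e+02]), 'wrist_force': array([-0.02758255,  0.0557488 ,  0.40193668]), 'torque': array([-0.01557104,  0.03391656,  0.01391352]), 'grasp_force': 0.0, 'opening': 0.08531765319725859}
0.017
```

View pics/top0.png

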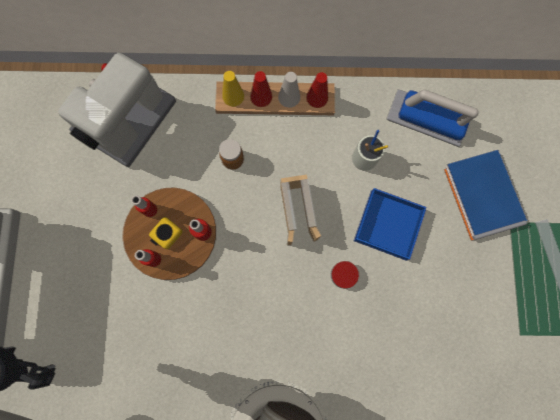

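View pics/side0.png

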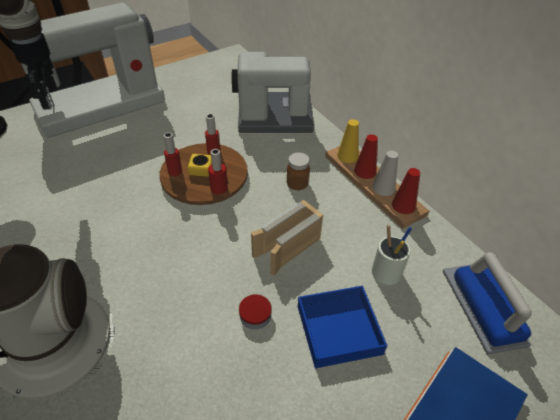

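The top view (robot at the bottom, +x up, +y left) shows the turntable at about (170,233) with core necks at (138,200), (195,224) and (141,255). The rack's mouth is at about (304,237) and its end wall at (293,180). The tray is at (391,224) and the tin at (345,275). Next I'll measure from depth.

```bash
python3 - <<'E'
from h import *
f=np.load("top0.npz");im,d=f["im"],f["d"];p=camera_params("top")
v,u=np.mgrid[:420,:560];W=world(d,p,u,v);ok=d>0
c=cv2.resize(im[160:285,100:360],None,fx=3,fy=3,interpolation=cv2.INTER_CUBIC)
save(c,"crop.png")
for (a,b) in((138,200),(195,224),(141,255)):
    m=ok&(abs(u-a)<22)&(abs(v-b)<22)&(W[...,2]>.148)&(W[...,2]<.165)
    q=W[m]; print("neck",q.shape,q.mean(0),np.ptp(q,0), cv2.minEnclosingCircle(q[:,:2].astype(np.float32)))
def rect(name,a,b,r,lo,hi):
    m=ok&(abs(u-a)<r)&(abs(v-b)<r)&(W[...,2]>lo)&(W[...,2]<hi);q=W[m]
    R=cv2.minAreaRect((q[:,:2]*1000).astype(np.float32));print(name,len(q),q[:,2].mean(),R,cv2.boxPoints(R).round().tolist())
rect("tray",391,224,45,.03,.046);rect("rack",300,208,42,.07,.1);rect("jar",231,155,18,.08,.1);rect("tape",165,233,16,.055,.068);rect("tin",345,275,18,.025,.04);rect("turnt",170,233,55,.02,.032);rect("pencil",370,152,22,.085,.17)
E
```

```text
neck (82, 3) [0.56299558 0.35206903 0.15543417] [0.02316104 0.02267976 0.00995631] ((0.5640602707862854, 0.35189932584762573), 0.012521116994321346)
neck (80, 3) [0.50519426 0.20734408 0.15514538] [0.0210664  0.0208821  0.01174209] ((0.5058754682540894, 0.20814909040927887), 0.01180005632340908)
neck (86, 3) [0.43094125 0.33257858 0.15517903] [0.02131896 0.02212825 0.01224769] ((0.4307308495044708, 0.33353403210639954), 0.012085117399692535)
tray 586 0.037753105271257005 ((499.7913818359375, -280.4530944824219), (151.08753967285156, 230.77969360351562), 70.15054321289062) [[366.0, -312.0], [583.0, -391.0], [634.0, -249.0], [417.0, -170.0]]
rack 994 0.08852703582577824 ((564.6472778320312, -43.161678314208984), (167.5505828857422, 83.10591125488281), 10.158589363098145) [[475.0, -17.0], [490.0, -99.0], [654.0, -69.0], [640.0, 13.0]]
jar 353 0.08905280209871855 ((717.2029418945312, 138.26577758789062), (53.746219635009766, 55.50444412231445), 83.80536651611328) [[687.0, 115.0], [742.0, 109.0], [748.0, 162.0], [693.0, 168.0]]
tape 555 0.06120350536652425 ((499.17938232421875, 302.31268310546875), (61.50679016113281, 64.91020202636719), 51.972740173339844) [[455.0, 298.0], [506.0, 258.0], [544.0, 307.0], [493.0, 347.0]]
tin 593 0.03172604368856066 ((398.8081970214844, -168.82257080078125), (71.2115249633789, 69.58323669433594), 24.403661727905273) [[352.0, -152.0], [381.0, -215.0], [446.0, -186.0], [417.0, -122.0]]
turnt 5032 0.02550364698440352 ((502.390869140625, 298.4915771484375), (248.5653839111328, 245.86439514160156), 89.21240997314453) [[378.0, 176.0], [624.0, 173.0], [627.0, 421.0], [381.0, 424.0]]
pencil 607 0.10060411725669009 ((724.6949462890625, -232.1142120361328), (69.93504333496094, 70.85829162597656), 76.1233139038086) [[682.0, -258.0], [751.0, -275.0], [767.0, -207.0], [699.0, -190.0]]
```

View pics/crop.png

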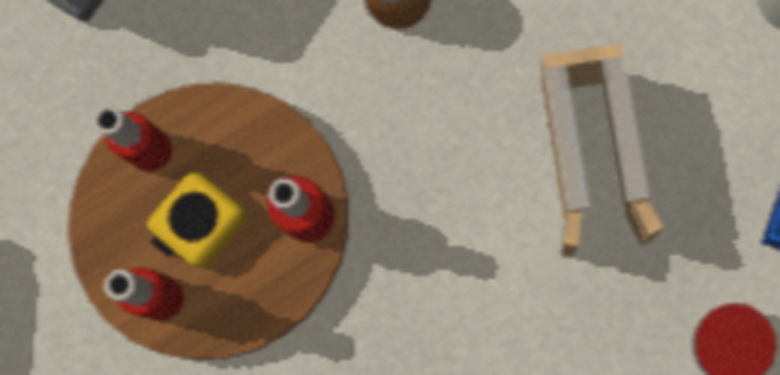

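```bash
python3 - <<'E'
from h import *
for n,necks,tr,rk in(("top",((138,200),(195,224),(141,255)),(391,224),(300,208)),("side",((211,117),(216,152),(169,135)),(342,325),(290,235))):
    f=np.load(n+"0.npz");im,d=f["im"].astype(int),f["d"];p=camera_params(n)
    v,u=np.mgrid[:420,:560];W=world(d,p,u,v);ok=d>0
    for a,b in necks:
        m=ok&(abs(u-a)<14)&(abs(v-b)<14)&(W[...,2]>.150)&(W[...,2]<.165)
        m2=ok&(abs(u-a)<30)&(abs(v-b)<30)&(W[...,2]>.105)&(W[...,2]<.15)
        for M in(m,m2):
            q=W[M]; fit=np.linalg.lstsq(np.c_[2*q[:,:2],np.ones(len(q))],(q[:,:2]**2).sum(1),rcond=None)[0]
            print(n,"neck",len(q),q[:,2].max().round(4),q.mean(0).round(4),fit[:2].round(4),np.sqrt(fit[2]+fit[:2]@fit[:2]).round(4))
    blue=(im[...,2]>im[...,0]+50)&ok&(abs(u-tr[0])<50)&(abs(v-tr[1])<50)
    q=W[blue&(W[...,2]>.032)&(W[...,2]<.048)]
    R=cv2.minAreaRect((q[:,:2]*1000).astype(np.float32));print("tray",len(q),R)
    m=ok&(abs(u-rk[0])<50)&(abs(v-rk[1])<50)&(W[...,2]>.08)&(W[...,2]<.098)
    q=W[m]*1000
    for th in (9.2,9.7,10.16,10.7,11.2):
        t=np.radians(th);o=np.array([512,-52.6]);X=(q[:,:2]-o)@[np.cos(t),np.sin(t)];Y=(q[:,:2]-o)@[-np.sin(t),np.cos(t)]
        out=[X.min().round(1),X.max().round(1)]
        for lo,hi in((-28,-20),(-15,-8),(10,35),(35,60),(60,85),(85,110)):
            s=(X>lo)&(X<hi)&(abs(Y)<60);L=Y[s&(Y>0)];Rr=Y[s&(Y<0)]
            out.append(np.round([*np.percentile(Rr,[2,98]),*np.percentile(L,[2,98])],1).tolist())
        print(n,th,*out)
E
```

```text
top neck 82 0.1613 [0.563  0.3521 0.1554] [0.5632 0.3522] 0.0088
top neck 60 0.1475 [0.5586 0.346  0.1271] [0.5644 0.355 ] 0.0134
top neck 74 0.1601 [0.5057 0.2077 0.1557] [0.5057 0.2077] 0.0081
top neck 43 0.1495 [0.5014 0.2018 0.129 ] [0.5074 0.2092] 0.0129
top neck 84 0.1605 [0.4311 0.3328 0.1553] [0.4311 0.3331] 0.0085
top neck 54 0.1485 [0.4286 0.3254 0.1264] [0.4311 0.3334] 0.0113
tray 501 ((536.1535034179688, -293.334228515625), (150.90969848632812, 150.87454223632812), 69.83213806152344)
top 9.2 -29.7 137.3 [-41.8, -30.0, 27.4, 38.3] [-36.2, -26.6, 26.6, 36.6] [-35.2, -16.9, 15.6, 33.6] [-35.4, -17.0, 15.9, 34.3] [-34.6, -16.3, 16.4, 34.6] [-34.3, -16.0, 16.5, 34.8]
top 9.7 -30.0 137.3 [-41.6, -29.7, 27.5, 38.5] [-36.1, -26.6, 26.7, 36.7] [-35.5, -17.1, 15.4, 33.4] [-35.7, -17.4, 15.5, 33.9] [-35.2, -17.0, 15.7, 33.9] [-35.1, -16.8, 15.7, 33.9]
top 10.16 -30.3 137.3 [-41.4, -29.6, 28.0, 38.7] [-36.0, -26.5, 26.8, 36.8] [-35.7, -17.2, 15.2, 33.2] [-36.1, -17.8, 15.1, 33.6] [-35.8, -17.5, 15.1, 33.3] [-36.3, -17.6, 14.9, 33.2]
top 10.7 -30.6 137.2 [-41.2, -29.4, 28.2, 38.9] [-3
[... 1037 characters left out ...]
8, 24.9, 37.0] [-42.4, -30.2, 21.6, 34.8] [-39.1, -19.3, 11.5, 32.4] [-38.9, -20.1, 11.7, 31.7] [-38.9, -18.7, 11.6, 32.0] [-38.7, -19.0, 12.2, 31.2]
side 10.16 -29.6 139.1 [-45.9, -32.7, 25.1, 37.2] [-42.3, -30.1, 21.7, 34.8] [-39.3, -19.5, 11.3, 32.1] [-39.3, -20.5, 11.3, 31.3] [-39.4, -19.2, 11.0, 31.4] [-39.5, -19.7, 11.5, 30.5]
side 10.7 -30.0 138.8 [-45.6, -32.4, 25.3, 37.5] [-42.2, -30.0, 21.8, 34.9] [-39.5, -19.7, 11.1, 31.8] [-39.7, -21.0, 10.9, 30.8] [-40.0, -19.9, 10.2, 30.7] [-40.5, -20.6, 10.6, 29.5]
side 11.2 -30.3 138.5 [-45.4, -32.2, 25.5, 37.7] [-41.5, -29.9, 21.9, 35.0] [-39.7, -19.8, 11.0, 31.6] [-40.2, -21.5, 10.5, 30.4] [-40.5, -20.4, 9.5, 30.0] [-41.4, -21.3, 9.8, 28.6]
```

Request:
{"method": "apply_moves", "body": {
  "motion": [
    {"xyz": [0, 0, 0], "twist": -0.18, "jaw": 1},
    {"xyz": [0, 0, 0], "twist": -0.36, "jaw": 1},
    {"xyz": [0, 0, 0], "twist": -0.54, "jaw": 1},
    {"xyz": [0, 0, 0], "twist": -0.556, "jaw": 1}
  ],
  "grip_force": 30
}}

```text
time: 0.6
ee_pos: [0.2033, 0.5109, 0.2479]
tcp_rot: [-180.0, -0.0, -169.9]
wrist_force: [0.2, 0.5, 0.4]
opening: 0.0854
grasp_force: 0.0
```

```bash
python3 -c "
from h import *
o=sensors.get_obs();print(o['time'],o['q'],o['ee_pos'],o['tcp_rot'])"
```

```text
0.6 [6.82974427e+01 4.99503717e+00 1.00554487e+01 9.51007437e+01
 1.20523559e-03 5.81661915e+01] [0.20333438 0.51090559 0.24792526] [-1.79966370e+02 -2.22974258e-02 -1.69868756e+02]
```

Request:
{"method": "apply_moves", "body": {
  "motion": [
    {"xyz": [-35, -50, 0], "jaw": 1},
    {"xyz": [-70, -100, 0], "jaw": 1},
    {"xyz": [-105, -150, 0], "jaw": 1},
    {"xyz": [-140, -200, 0], "jaw": 1},
    {"xyz": [-175, -250, 0], "jaw": 1}
  ]
}}

```text
validation failed for argument at $.mo...
```

Request:
{"method": "apply_moves", "body": {
  "motion": [
    {"xyz": [-35, -50, 0], "jaw": 1},
    {"xyz": [-69, -103, 0], "jaw": 1},
    {"xyz": [-69, -103, 0], "jaw": 1}
  ]
}}

```text
validation failed for argument at $.mo...
```

Request:
{"method": "apply_moves", "body": {
  "motion": [
    {"xyz": [-35, -50, 0], "twist": 0, "jaw": 1},
    {"xyz": [-70, -100, 0], "twist": 0, "jaw": 1},
    {"xyz": [-105, -150, 0], "twist": 0, "jaw": 1},
    {"xyz": [-140, -200, 0], "twist": 0, "jaw": 1},
    {"xyz": [-175, -250, 0], "twist": 0, "jaw": 1}
  ]
}}

```text
time: 1.23
ee_pos: [0.4208, 0.2942, 0.2483]
tcp_rot: [180.0, 0.0, -170.1]
wrist_force: [1.2, 1.5, -1.1]
opening: 0.0851
grasp_force: 0.0
```

Request:
{"method": "apply_moves", "body": {
  "motion": [
    {"xyz": [-35, -50, 0], "twist": 0, "jaw": 1},
    {"xyz": [-69, -103, 0], "twist": 0, "jaw": 1},
    {"xyz": [-69, -103, 0], "twist": 0, "jaw": 1}
  ]
}}

```text
time: 1.6
ee_pos: [0.5079, 0.2034, 0.2474]
tcp_rot: [-180.0, -0.1, -170.4]
wrist_force: [-0.3, -0.4, -0.1]
opening: 0.0851
grasp_force: 0.0
```

Request:
{"method": "apply_moves", "body": {
  "motion": [
    {"xyz": [0, 2, 50], "twist": 0, "jaw": 1},
    {"xyz": [1, 2, 90], "twist": 0, "jaw": 1},
    {"xyz": [1, 2, 108], "twist": 0, "jaw": 1},
    {"xyz": [1, 2, 108], "twist": 0, "jaw": 1}
  ]
}}

```text
time: 2.1
ee_pos: [0.5038, 0.2086, 0.1399]
tcp_rot: [-180.0, -0.1, -169.9]
wrist_force: [-0.5, 0.3, 0.2]
opening: 0.0855
grasp_force: 0.0
```

Request:
{"method": "apply_moves", "body": {
  "motion": [
    {"xyz": [0, 0, 0], "twist": 0, "jaw": -1},
    {"xyz": [0, 0, 0], "twist": 0, "jaw": -1},
    {"xyz": [0, 0, 0], "twist": 0, "jaw": -1},
    {"xyz": [0, 0, 0], "twist": 0, "jaw": -1},
    {"xyz": [0, 0, 0], "twist": 0, "jaw": -1}
  ]
}}

```text
time: 2.72
ee_pos: [0.5048, 0.2084, 0.1409]
tcp_rot: [180.0, 0.1, -169.9]
wrist_force: [-0.6, -0.8, 5.1]
opening: 0.0229
grasp_force: 30.1
```

Request:
{"method": "apply_moves", "body": {
  "motion": [
    {"xyz": [0, 0, -30], "twist": 0, "jaw": -1},
    {"xyz": [0, 0, -80], "twist": 0, "jaw": -1},
    {"xyz": [20, -40, -80], "twist": 0, "jaw": -1},
    {"xyz": [45, -95, -80], "twist": 0, "jaw": -1},
    {"xyz": [70, -150, -80], "twist": 0, "jaw": -1}
  ],
  "grip_force": 50
}}

```text
time: 3.35
ee_pos: [0.4613, 0.0471, 0.22]
tcp_rot: [-180.0, -0.0, -169.8]
wrist_force: [1.6, -0.4, -1.3]
opening: 0.0228
grasp_force: 49.1
```

Request:
{"method": "apply_moves", "body": {
  "motion": [
    {"xyz": [25, -50, 0], "twist": 0, "jaw": -1},
    {"xyz": [48, -95, 0], "twist": 0, "jaw": -1},
    {"xyz": [54, -110, 0], "twist": 0, "jaw": -1},
    {"xyz": [54, -110, 50], "twist": 0, "jaw": -1},
    {"xyz": [54, -110, 80], "twist": 0, "jaw": -1}
  ]
}}

```text
time: 3.98
ee_pos: [0.4278, -0.0693, 0.1382]
tcp_rot: [180.0, -0.1, -169.9]
wrist_force: [-0.5, 0.4, -0.7]
opening: 0.0228
grasp_force: 49.3
```

```bash
python3 - <<'E'
from h import *
im,d,p=cam("side"); save(cv2.resize(im[150:330,180:420],None,fx=3,fy=3),"s1.png")
o=sensors.get_obs();print(o['ee_pos'],o['tcp_rot'],o['wrist_force'])
E
```

```text
[ 0.42650023 -0.06892572  0.13476591] [ 179.87122301   -0.32357495 -169.85225074] [ 0.5413636  -0.0137267  -4.78409222]
```

View pics/s1.png

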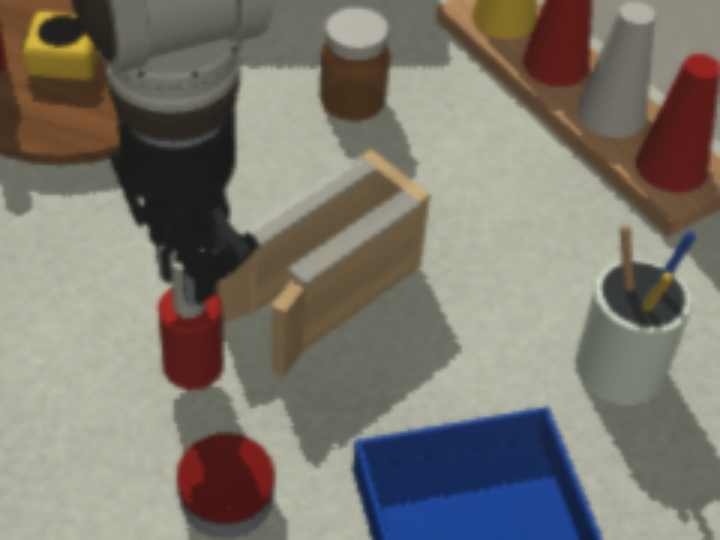

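The side view shows the core hanging upright just outside the mouth (crop pixel (192,340)), with the rack clear ahead. I'll settle it, then measure the core relative to the rack with the same camera.

Request:
{"method": "apply_moves", "body": {
  "motion": [
    {"xyz": [0, 0, 10], "twist": 0, "jaw": -1},
    {"xyz": [0, 0, 10], "twist": 0, "jaw": -1}
  ]
}}

```text
time: 4.28
ee_pos: [0.4285, -0.0692, 0.1307]
tcp_rot: [-180.0, 0.0, -169.8]
wrist_force: [0.9, -0.4, -1.1]
opening: 0.0226
grasp_force: 49.3
```

```bash
cat > core.py <<'E'
from h import *
from scipy.optimize import least_squares
im,d,p=cam("side");v,u=np.mgrid[:420,:560];W=world(d,p,u,v);ok=d>0;I=im.astype(int)
o=sensors.get_obs();t=o['ee_pos']
red=ok&(I[...,0]>2*I[...,1]+20)&(np.hypot(W[...,0]-t[0],W[...,1]-t[1])<.045)&(W[...,2]<.12)
q=W[red]
print("tcp",t,o['tcp_rot'],"F",o['wrist_force'],"z",np.percentile(q[:,2],[1,5,95,99]),len(q))
zt=np.percentile(q[:,2],97); zb=q[:,2].min()
s=q[(q[:,2]<zt-.012)&(q[:,2]>zb+.012)]
for r in(.020,.024):
    f=least_squares(lambda c:np.hypot(*(s[:,:2]-c).T)-r,t[:2]+[.0,.0],loss='soft_l1',f_scale=.002)
    c=f.x; rel=(c-[.512,-.0526])*1000;th=np.radians(10.)
    print(r,c.round(4),"rms",np.sqrt(np.mean((np.hypot(*(s[:,:2]-c).T)-r)**2)).round(5),"rack x,y",rel@[np.cos(th),np.sin(th)],rel@[-np.sin(th),np.cos(th)], "(side lane centre y=-4.1)")
E
python3 core.py
```

```text
tcp [ 0.42875111 -0.06926891  0.13123829] [-1.79982554e+02  6.08816011e-02 -1.69821885e+02] F [ 0.10874676  0.89239054 -0.30391393] z [0.02260081 0.02840757 0.09227983 0.09311384] 438
0.02 [ 0.4288 -0.0739] rms 0.00111 rack x,y -85.67994442695802 -6.506500975453191 (side lane centre y=-4.1)
0.024 [ 0.4309 -0.0699] rms 0.00096 rack x,y -82.86699868717292 -2.9111303867777494 (side lane centre y=-4.1)
```

Request:
{"method": "apply_moves", "body": {
  "motion": [
    {"xyz": [-15, 0, 14], "twist": 0, "jaw": -1},
    {"xyz": [-45, 0, 14], "twist": 0, "jaw": -1},
    {"xyz": [-60, 0, 14], "twist": 0, "jaw": -1},
    {"xyz": [-68, 0, 14], "twist": 0, "jaw": -1},
    {"xyz": [-68, 0, 14], "twist": 0, "jaw": -1}
  ]
}}

```text
time: 4.95
ee_pos: [0.4953, -0.0574, 0.1161]
tcp_rot: [180.0, -0.0, -169.8]
wrist_force: [-0.3, -0.5, -0.5]
opening: 0.0229
grasp_force: 49.3
```

Request:
{"method": "apply_moves", "body": {
  "motion": [
    {"xyz": [-4, 0, 0], "twist": 0, "jaw": -1},
    {"xyz": [-8, 0, 0], "twist": 0, "jaw": -1},
    {"xyz": [-8, 0, 0], "twist": 0, "jaw": -1}
  ]
}}

```text
time: 5.32
ee_pos: [0.5022, -0.0564, 0.1163]
tcp_rot: [-180.0, -0.1, -169.9]
wrist_force: [-4.5, -1.8, 1.2]
opening: 0.0224
grasp_force: 49.5
```

Request:
{"method": "apply_moves", "body": {
  "motion": [
    {"xyz": [-3, 0, 0], "twist": 0, "jaw": -1},
    {"xyz": [-6, 0, 0], "twist": 0, "jaw": -1},
    {"xyz": [-6, 0, 0], "twist": 0, "jaw": -1}
  ]
}}

```text
time: 5.7
ee_pos: [0.5076, -0.0555, 0.1162]
tcp_rot: [-180.0, -0.2, -169.9]
wrist_force: [-6.3, -2.7, 2.8]
opening: 0.0229
grasp_force: 49.9
```

Request:
{"method": "apply_moves", "body": {
  "motion": [
    {"xyz": [-3, 0, 0], "twist": 0, "jaw": -1},
    {"xyz": [-6, 0, 0], "twist": 0, "jaw": -1},
    {"xyz": [-6, 0, 0], "twist": 0, "jaw": -1}
  ]
}}

```text
time: 6.08
ee_pos: [0.5119, -0.0548, 0.116]
tcp_rot: [-180.0, -0.4, -169.9]
wrist_force: [-15.9, -4.7, 6.9]
opening: 0.0227
grasp_force: 50.6
```

```bash
python3 core.py; python3 - <<'E'
from h import *
im,d,p=cam("side"); save(cv2.resize(im[180:300,220:380],None,fx=4,fy=4,interpolation=cv2.INTER_CUBIC),"s2.png")
E
```

```text
tcp [ 0.51190157 -0.0547358   0.11601548] [-179.96156825   -0.36446316 -169.88699971] F [-16.34177407  -4.34807753   6.04700738] z [0.01281798 0.01564785 0.08041515 0.08158063] 332
0.02 [ 0.4969 -0.0604] rms 0.00211 rack x,y -16.175608542396137 -5.041693637247416 (side lane centre y=-4.1)
0.024 [ 0.5005 -0.0579] rms 0.00214 rack x,y -12.267777087851572 -3.2050349948226735 (side lane centre y=-4.1)
```

View pics/s2.png

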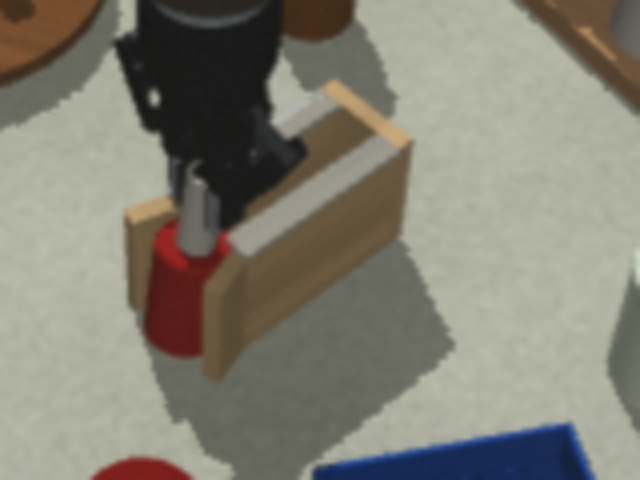

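The view shows the body wedged between the flare walls at crop pixel (185,300), behind and tilted relative to the neck. The force points straight back along the lane, so core b is too thick and goes to the tray.

Request:
{"method": "apply_moves", "body": {
  "motion": [
    {"xyz": [30, 0, 0], "twist": 0, "jaw": -1},
    {"xyz": [75, 0, 0], "twist": 0, "jaw": -1},
    {"xyz": [90, 0, -10], "twist": 0, "jaw": -1},
    {"xyz": [90, 0, -55], "twist": 0, "jaw": -1},
    {"xyz": [90, 0, -90], "twist": 0, "jaw": -1}
  ]
}}

```text
time: 6.8
ee_pos: [0.4267, -0.0699, 0.2087]
tcp_rot: [-180.0, 0.1, -169.9]
wrist_force: [0.8, -0.3, -1.0]
opening: 0.0232
grasp_force: 49.8
```

Request:
{"method": "apply_moves", "body": {
  "motion": [
    {"xyz": [-20, -52, 0], "twist": 0, "jaw": -1},
    {"xyz": [-42, -106, 0], "twist": 0, "jaw": -1},
    {"xyz": [-64, -160, 0], "twist": 0, "jaw": -1},
    {"xyz": [-86, -214, 0], "twist": 0, "jaw": -1},
    {"xyz": [-102, -258, 0], "twist": 0, "jaw": -1}
  ]
}}

```text
time: 7.42
ee_pos: [0.5736, -0.308, 0.2063]
tcp_rot: [-180.0, 0.1, -169.9]
wrist_force: [0.6, 0.5, -0.1]
opening: 0.0225
grasp_force: 49.9
```

Request:
{"method": "apply_moves", "body": {
  "motion": [
    {"xyz": [0, 0, 0], "twist": 0, "jaw": -1},
    {"xyz": [0, 0, 40], "twist": 0, "jaw": -1},
    {"xyz": [0, 0, 70], "twist": 0, "jaw": -1},
    {"xyz": [0, 0, 70], "twist": 0, "jaw": -1}
  ]
}}

```text
time: 7.92
ee_pos: [0.5712, -0.3047, 0.1346]
tcp_rot: [179.9, -0.2, -169.8]
wrist_force: [-0.1, -0.2, -0.7]
opening: 0.0227
grasp_force: 50.0
```

```bash
python3 - <<'E'
from h import *
im,d,p=cam("side"); save(cv2.resize(im[220:380,270:430],None,fx=3,fy=3,interpolation=cv2.INTER_CUBIC),"s3.png")
o=sensors.get_obs();print(o['q'])
E
python3 core.py
```

```text
[-2.80843928e+01  1.78220081e+01  1.26344140e+01  8.48476130e+01
  5.19997965e-03 -3.82629853e+01]
tcp [ 0.57250052 -0.3055221   0.13799213] [-1.79948484e+02  7.35771176e-02 -1.69826222e+02] F [ 1.2688708  -0.13782641 -0.60904169] z [0.03049337 0.03555104 0.10016602 0.10147737] 639
0.02 [ 0.5289 -0.3289] rms 0.00721 rack x,y -31.385732181718428 -275.06174063596626 (side lane centre y=-4.1)
0.024 [ 0.5611 -0.308 ] rms 0.00181 rack x,y 3.9906205406004247 -260.0420148780583 (side lane centre y=-4.1)
```

View pics/s3.png

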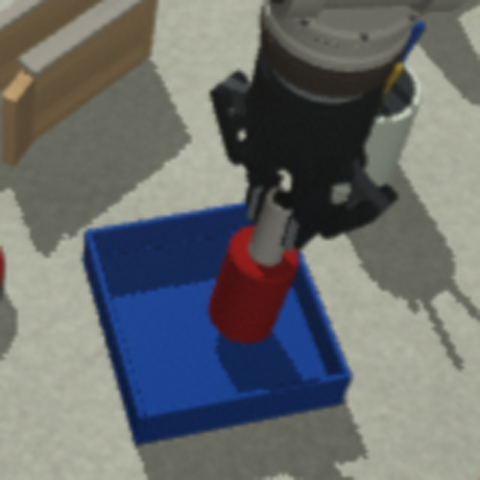

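The held core leans about 10° over the tray, with its base at crop (245,320). I'll lower it to contact so it straightens, then release.

Request:
{"method": "apply_moves", "body": {
  "motion": [
    {"xyz": [0, 0, 8], "twist": 0, "jaw": -1},
    {"xyz": [0, 0, 13], "twist": 0, "jaw": -1},
    {"xyz": [0, 0, 16], "twist": 0, "jaw": -1},
    {"xyz": [0, 0, 16], "twist": 0, "jaw": -1}
  ],
  "grip_force": 20
}}

```text
time: 8.52
ee_pos: [0.5723, -0.3059, 0.1211]
tcp_rot: [-180.0, 0.1, -169.8]
wrist_force: [-0.1, 0.1, 3.2]
opening: 0.0226
grasp_force: 50.5
```

```bash
python3 core.py
```

```text
tcp [ 0.57234046 -0.30588971  0.12109994] [-1.79960059e+02  5.16617742e-02 -1.69848372e+02] F [-0.49211966  0.1645769   4.87785847] z [0.01486455 0.01921903 0.08466954 0.08553928] 627
0.02 [ 0.5286 -0.3289] rms 0.00714 rack x,y -31.581802442568478 -274.9884232309313 (side lane centre y=-4.1)
0.024 [ 0.5612 -0.3086] rms 0.00183 rack x,y 4.026179354632809 -260.67022415647955 (side lane centre y=-4.1)
```

Request:
{"method": "apply_moves", "body": {
  "motion": [
    {"xyz": [0, 0, 2], "twist": 0, "jaw": -1},
    {"xyz": [0, 0, 2], "twist": 0, "jaw": -0.36},
    {"xyz": [0, 0, 2], "twist": 0, "jaw": -0.36},
    {"xyz": [0, 0, 2], "twist": 0, "jaw": 0.2},
    {"xyz": [0, 0, 2], "twist": 0, "jaw": 0.6}
  ]
}}

```text
time: 9.2
ee_pos: [0.5721, -0.3058, 0.118]
tcp_rot: [180.0, -0.0, -169.8]
wrist_force: [-0.2, 0.0, -0.5]
opening: 0.0627
grasp_force: 0.0
```

Request:
{"method": "apply_moves", "body": {
  "motion": [
    {"xyz": [0, 0, 0], "twist": 0, "jaw": 0.8},
    {"xyz": [0, 0, 0], "twist": 0, "jaw": 0.8},
    {"xyz": [0, 0, -60], "twist": 0, "jaw": 0.8},
    {"xyz": [0, 0, -110], "twist": 0, "jaw": 0.8}
  ]
}}

```text
time: 9.7
ee_pos: [0.5719, -0.3057, 0.2299]
tcp_rot: [180.0, -0.0, -169.8]
wrist_force: [0.6, 0.4, -0.1]
opening: 0.0766
grasp_force: 0.0
```

Request:
{"method": "apply_moves", "body": {
  "motion": [
    {"xyz": [4, 60, 0], "twist": 0, "jaw": 1},
    {"xyz": [8, 120, 0], "twist": 0, "jaw": 1},
    {"xyz": [12, 180, 0], "twist": 0, "jaw": 1},
    {"xyz": [14, 240, 0], "twist": 0, "jaw": 1},
    {"xyz": [14, 300, 0], "twist": 0, "jaw": 1}
  ]
}}

```text
time: 10.32
ee_pos: [0.5048, -0.0113, 0.2285]
tcp_rot: [-180.0, 0.0, -169.9]
wrist_force: [1.5, -0.1, 0.8]
opening: 0.0853
grasp_force: 0.0
```

```bash
cat > look.py <<'E'
from h import *
im,d,p=cam("top");v,u=np.mgrid[:420,:560];W=world(d,p,u,v);ok=d>0
o=sensors.get_obs();print(o['time'],o['ee_pos'])
hi=ok&(W[...,2]>.120)&(W[...,2]<.170)&(W[...,0]>.35)&(W[...,0]<.65)&(W[...,1]>-.40)&(W[...,1]<.45)
n,l,s,c=cv2.connectedComponentsWithStats(hi.astype(np.uint8))
for i in range(1,n):
    if s[i,4]>15:
        q=W[l==i]; zt=np.percentile(q[:,2],95); t=q[q[:,2]>zt-.008]
        print("top pts",s[i,4],q[:,2].max().round(4),"centre",t.mean(0).round(4), "px",c[i].round())
save(im,sys.argv[1]+".png"); np.savez("last.npz",im=im,d=d)
E
python3 look.py t4
```

```text
10.375 [ 0.50367237 -0.00593919  0.22892521]
top pts 123 0.1591 centre [0.5631 0.3523 0.1554] px [137. 201.]
top pts 89 0.1405 centre [ 0.5543 -0.3073  0.1353] px [406. 210.]
top pts 120 0.1598 centre [0.4311 0.3328 0.1556] px [141. 255.]
```

Core b stands upright in the tray, and cores a and c haven't moved. Next is core c.

Request:
{"method": "apply_moves", "body": {
  "motion": [
    {"xyz": [2, 60, 0], "twist": 0, "jaw": 1},
    {"xyz": [4, 120, 0], "twist": 0, "jaw": 1},
    {"xyz": [6, 180, 0], "twist": 0, "jaw": 1},
    {"xyz": [8, 240, 0], "twist": 0, "jaw": 1},
    {"xyz": [10, 300, 0], "twist": 0, "jaw": 1}
  ]
}}

```text
time: 11.0
ee_pos: [0.4421, 0.2824, 0.2286]
tcp_rot: [180.0, 0.0, -169.8]
wrist_force: [1.2, 0.3, 0.4]
opening: 0.0853
grasp_force: 0.0
```

Request:
{"method": "apply_moves", "body": {
  "motion": [
    {"xyz": [1, 46, 0], "twist": 0, "jaw": 1},
    {"xyz": [1, 46, 0], "twist": 0, "jaw": 1},
    {"xyz": [1, 46, 0], "twist": 0, "jaw": 1}
  ]
}}

```text
time: 11.38
ee_pos: [0.4336, 0.3254, 0.2282]
tcp_rot: [-180.0, -0.0, -169.8]
wrist_force: [0.3, 0.6, -0.3]
opening: 0.0853
grasp_force: 0.0
```

Request:
{"method": "apply_moves", "body": {
  "motion": [
    {"xyz": [1, 6, 0], "twist": 0, "jaw": 1},
    {"xyz": [1, 6, 45], "twist": 0, "jaw": 1},
    {"xyz": [1, 6, 80], "twist": 0, "jaw": 1},
    {"xyz": [1, 6, 88], "twist": 0, "jaw": 1},
    {"xyz": [1, 6, 88], "twist": 0, "jaw": 1}
  ]
}}

```text
time: 12.0
ee_pos: [0.4319, 0.3311, 0.141]
tcp_rot: [180.0, 0.0, -169.9]
wrist_force: [-0.1, -1.0, 0.8]
opening: 0.0854
grasp_force: 0.0
```

Request:
{"method": "apply_moves", "body": {
  "motion": [
    {"xyz": [0, 0, 0], "twist": 0, "jaw": -1},
    {"xyz": [0, 0, 0], "twist": 0, "jaw": -1},
    {"xyz": [0, 0, 0], "twist": 0, "jaw": -1},
    {"xyz": [0, 0, 0], "twist": 0, "jaw": -1},
    {"xyz": [0, 0, 0], "twist": 0, "jaw": -1}
  ],
  "grip_force": 50
}}

```text
time: 12.62
ee_pos: [0.4317, 0.3316, 0.1408]
tcp_rot: [180.0, 0.0, -169.8]
wrist_force: [-0.6, 1.1, 5.7]
opening: 0.0227
grasp_force: 48.9
```

Request:
{"method": "apply_moves", "body": {
  "motion": [
    {"xyz": [0, 0, -40], "twist": 0, "jaw": -1},
    {"xyz": [0, 0, -80], "twist": 0, "jaw": -1},
    {"xyz": [10, -55, -80], "twist": 0, "jaw": -1},
    {"xyz": [20, -115, -80], "twist": 0, "jaw": -1},
    {"xyz": [30, -175, -80], "twist": 0, "jaw": -1}
  ]
}}

```text
time: 13.25
ee_pos: [0.4326, 0.1523, 0.2199]
tcp_rot: [-180.0, -0.0, -169.8]
wrist_force: [0.5, -0.8, -1.0]
opening: 0.0223
grasp_force: 49.4
```

Request:
{"method": "apply_moves", "body": {
  "motion": [
    {"xyz": [11, -60, 0], "twist": 0, "jaw": -1},
    {"xyz": [22, -120, 0], "twist": 0, "jaw": -1},
    {"xyz": [33, -180, 0], "twist": 0, "jaw": -1},
    {"xyz": [43, -220, 0], "twist": 0, "jaw": -1},
    {"xyz": [43, -220, 20], "twist": 0, "jaw": -1}
  ]
}}

```text
time: 13.88
ee_pos: [0.4296, -0.0729, 0.2009]
tcp_rot: [-179.9, 0.1, -170.1]
wrist_force: [0.8, 0.3, -2.1]
opening: 0.0226
grasp_force: 49.5
```

Request:
{"method": "apply_moves", "body": {
  "motion": [
    {"xyz": [0, 0, 45], "twist": 0, "jaw": -1},
    {"xyz": [0, 0, 78], "twist": 0, "jaw": -1},
    {"xyz": [0, 0, 83], "twist": 0, "jaw": -1},
    {"xyz": [0, 0, 83], "twist": 0, "jaw": -1}
  ]
}}

```text
time: 14.38
ee_pos: [0.4295, -0.0702, 0.118]
tcp_rot: [-180.0, 0.0, -169.8]
wrist_force: [0.9, 1.1, -1.1]
opening: 0.0226
grasp_force: 49.4
```

```bash
python3 core.py
```

```text
tcp [ 0.42995368 -0.07028814  0.11862247] [-1.79970474e+02  8.13899958e-02 -1.69838512e+02] F [-0.67626867  0.22600061 -0.65327099] z [0.01017141 0.01513638 0.07951818 0.08089415] 299
0.02 [ 0.4305 -0.0706] rms 0.00094 rack x,y -83.4046748941209 -3.527812618416302 (side lane centre y=-4.1)
0.024 [ 0.4327 -0.0668] rms 0.00107 rack x,y -80.54172647457627 -0.22208605067712384 (side lane centre y=-4.1)
```

Request:
{"method": "apply_moves", "body": {
  "motion": [
    {"xyz": [-30, 0, 1], "twist": 0, "jaw": -1},
    {"xyz": [-55, 0, 1], "twist": 0, "jaw": -1},
    {"xyz": [-70, 0, 1], "twist": 0, "jaw": -1},
    {"xyz": [-76, 0, 1], "twist": 0, "jaw": -1},
    {"xyz": [-76, 0, 1], "twist": 0, "jaw": -1}
  ]
}}

```text
time: 15.05
ee_pos: [0.5041, -0.0569, 0.1165]
tcp_rot: [-180.0, -0.0, -169.8]
wrist_force: [-0.3, 0.4, -0.9]
opening: 0.0229
grasp_force: 49.4
```

Request:
{"method": "apply_moves", "body": {
  "motion": [
    {"xyz": [-4, 0, 0], "twist": 0, "jaw": -1},
    {"xyz": [-8, 0, 0], "twist": 0, "jaw": -1},
    {"xyz": [-8, 0, 0], "twist": 0, "jaw": -1}
  ]
}}

```text
time: 15.42
ee_pos: [0.5121, -0.0555, 0.1163]
tcp_rot: [-180.0, 0.0, -169.9]
wrist_force: [0.1, 0.1, -0.7]
opening: 0.0224
grasp_force: 49.4
```

Request:
{"method": "apply_moves", "body": {
  "motion": [
    {"xyz": [-8, 0, 0], "twist": 0, "jaw": -1},
    {"xyz": [-16, 0, 0], "twist": 0, "jaw": -1},
    {"xyz": [-24, 0, 0], "twist": 0, "jaw": -1},
    {"xyz": [-24, 0, 0], "twist": 0, "jaw": -1}
  ]
}}

```text
time: 15.92
ee_pos: [0.5362, -0.0511, 0.116]
tcp_rot: [180.0, -0.0, -169.8]
wrist_force: [-0.2, -0.5, 0.5]
opening: 0.0226
grasp_force: 49.4
```

```bash
python3 core.py
```

```text
tcp [ 0.53584207 -0.05113248  0.11604392] [ 1.79991969e+02 -3.21190544e-02 -1.69835531e+02] F [ 0.1448566   0.74259729 -0.74488608] z [0.04978637 0.05624911 0.07828432 0.07979581] 35
0.02 [ 0.5383 -0.0556] rms 0.00094 rack x,y 25.39677517999244 -7.5040318397011445 (side lane centre y=-4.1)
0.024 [ 0.5423 -0.0549] rms 0.00093 rack x,y 29.43556939772886 -7.481420531927996 (side lane centre y=-4.1)
```

Request:
{"method": "apply_moves", "body": {
  "motion": [
    {"xyz": [-12, 0, 0], "twist": 0, "jaw": -1},
    {"xyz": [-24, 0, 0], "twist": 0, "jaw": -1},
    {"xyz": [-36, 0, 0], "twist": 0, "jaw": -1},
    {"xyz": [-36, 0, 0], "twist": 0, "jaw": -1}
  ]
}}

```text
time: 16.48
ee_pos: [0.5719, -0.0446, 0.1159]
tcp_rot: [180.0, -0.0, -169.8]
wrist_force: [-0.5, 0.7, -1.4]
opening: 0.0227
grasp_force: 49.4
```

Request:
{"method": "apply_moves", "body": {
  "motion": [
    {"xyz": [-12, 0, 0], "twist": 0, "jaw": -1},
    {"xyz": [-24, 0, 0], "twist": 0, "jaw": -1},
    {"xyz": [-36, 0, 0], "twist": 0, "jaw": -1},
    {"xyz": [-36, 0, 0], "twist": 0, "jaw": -1}
  ]
}}

```text
time: 16.98
ee_pos: [0.6073, -0.0383, 0.1159]
tcp_rot: [180.0, -0.0, -169.8]
wrist_force: [0.1, -0.0, -1.5]
opening: 0.0229
grasp_force: 49.4
```

Request:
{"method": "apply_moves", "body": {
  "motion": [
    {"xyz": [0, 0, 1], "twist": 0, "jaw": -1},
    {"xyz": [0, 0, 1], "twist": 0, "jaw": -0.36},
    {"xyz": [0, 0, 1], "twist": 0, "jaw": -0.2},
    {"xyz": [0, 0, 1], "twist": 0, "jaw": 0.3},
    {"xyz": [0, 0, 1], "twist": 0, "jaw": 0.6}
  ]
}}

```text
time: 17.6
ee_pos: [0.6066, -0.0385, 0.1154]
tcp_rot: [-180.0, 0.0, -169.8]
wrist_force: [0.1, -0.2, -0.2]
opening: 0.068
grasp_force: 0.0
```

Request:
{"method": "apply_moves", "body": {
  "motion": [
    {"xyz": [0, 0, 0], "twist": 0, "jaw": 0.6},
    {"xyz": [0, 0, -40], "twist": 0, "jaw": 0.6},
    {"xyz": [0, 0, -90], "twist": 0, "jaw": 0.6},
    {"xyz": [0, 0, -115], "twist": 0, "jaw": 1},
    {"xyz": [-4, 55, -115], "twist": 0, "jaw": 1}
  ]
}}

```text
time: 18.23
ee_pos: [0.6019, 0.0145, 0.2328]
tcp_rot: [-179.9, 0.2, -170.1]
wrist_force: [0.3, 0.8, -0.2]
opening: 0.0856
grasp_force: 0.0
```

Request:
{"method": "apply_moves", "body": {
  "motion": [
    {"xyz": [-4, 60, 0], "twist": 0, "jaw": 1},
    {"xyz": [-8, 120, 0], "twist": 0, "jaw": 1},
    {"xyz": [-12, 180, 0], "twist": 0, "jaw": 1},
    {"xyz": [-16, 240, 0], "twist": 0, "jaw": 1},
    {"xyz": [-20, 300, 0], "twist": 0, "jaw": 1}
  ]
}}

```text
time: 18.85
ee_pos: [0.5671, 0.3171, 0.2304]
tcp_rot: [180.0, 0.0, -169.8]
wrist_force: [0.6, -0.7, -0.1]
opening: 0.0855
grasp_force: 0.0
```

```bash
python3 look.py t5
```

```text
18.9 [0.56558534 0.32342829 0.22937041]
top pts 73 0.1367 centre [ 0.6055 -0.0362  0.1303] px [296. 188.]
top pts 89 0.1396 centre [ 0.554  -0.3069  0.1348] px [406. 209.]
```

Request:
{"method": "apply_moves", "body": {
  "motion": [
    {"xyz": [-3, 28, 0], "twist": 0, "jaw": 1},
    {"xyz": [-3, 28, 0], "twist": 0, "jaw": 1},
    {"xyz": [-3, 28, 0], "twist": 0, "jaw": 1}
  ]
}}

```text
time: 19.27
ee_pos: [0.5657, 0.3428, 0.2302]
tcp_rot: [-180.0, -0.0, -169.8]
wrist_force: [0.0, -0.3, 0.4]
opening: 0.0851
grasp_force: 0.0
```

Request:
{"method": "apply_moves", "body": {
  "motion": [
    {"xyz": [1, 8, 0], "twist": 0, "jaw": 1},
    {"xyz": [1, 8, 45], "twist": 0, "jaw": 1},
    {"xyz": [1, 8, 80], "twist": 0, "jaw": 1},
    {"xyz": [1, 8, 89], "twist": 0, "jaw": 1},
    {"xyz": [1, 8, 89], "twist": 0, "jaw": 1}
  ]
}}

```text
time: 19.9
ee_pos: [0.5633, 0.3507, 0.1419]
tcp_rot: [180.0, 0.0, -169.9]
wrist_force: [0.9, 0.8, 0.6]
opening: 0.085
grasp_force: 0.0
```

Request:
{"method": "apply_moves", "body": {
  "motion": [
    {"xyz": [0, 0, 0], "twist": 0, "jaw": -1},
    {"xyz": [0, 0, 0], "twist": 0, "jaw": -1},
    {"xyz": [0, 0, 0], "twist": 0, "jaw": -1},
    {"xyz": [0, 0, 0], "twist": 0, "jaw": -1},
    {"xyz": [0, 0, 0], "twist": 0, "jaw": -1}
  ],
  "grip_force": 50
}}

```text
time: 20.52
ee_pos: [0.5635, 0.3511, 0.1419]
tcp_rot: [180.0, 0.1, -169.8]
wrist_force: [0.4, 0.7, 4.4]
opening: 0.0228
grasp_force: 48.8
```

Request:
{"method": "apply_moves", "body": {
  "motion": [
    {"xyz": [0, 0, -40], "twist": 0, "jaw": -1},
    {"xyz": [0, 0, -80], "twist": 0, "jaw": -1},
    {"xyz": [26, -49, -80], "twist": 0, "jaw": -1},
    {"xyz": [52, -98, -80], "twist": 0, "jaw": -1},
    {"xyz": [78, -147, -80], "twist": 0, "jaw": -1}
  ]
}}

```text
time: 21.15
ee_pos: [0.5116, 0.1911, 0.2209]
tcp_rot: [-180.0, -0.0, -169.8]
wrist_force: [1.1, -0.4, 0.2]
opening: 0.0224
grasp_force: 49.2
```

Request:
{"method": "apply_moves", "body": {
  "motion": [
    {"xyz": [26, -49, 0], "twist": 0, "jaw": -1},
    {"xyz": [52, -98, 0], "twist": 0, "jaw": -1},
    {"xyz": [78, -147, 0], "twist": 0, "jaw": -1},
    {"xyz": [104, -196, 0], "twist": 0, "jaw": -1},
    {"xyz": [128, -244, 0], "twist": 0, "jaw": -1}
  ]
}}

```text
time: 21.78
ee_pos: [0.4284, -0.0717, 0.2212]
tcp_rot: [-180.0, 0.0, -169.8]
wrist_force: [-0.2, -0.2, -0.9]
opening: 0.0226
grasp_force: 49.2
```

Request:
{"method": "apply_moves", "body": {
  "motion": [
    {"xyz": [0, 0, 0], "twist": 0, "jaw": -1},
    {"xyz": [0, 0, 50], "twist": 0, "jaw": -1},
    {"xyz": [0, 0, 96], "twist": 0, "jaw": -1},
    {"xyz": [0, 0, 104], "twist": 0, "jaw": -1},
    {"xyz": [0, 0, 104], "twist": 0, "jaw": -1}
  ]
}}

```text
time: 22.4
ee_pos: [0.4294, -0.0695, 0.1176]
tcp_rot: [180.0, -0.0, -169.8]
wrist_force: [-0.2, -0.2, -0.5]
opening: 0.0229
grasp_force: 49.3
```

```bash
python3 core.py
```

```text
tcp [ 0.42960124 -0.06968923  0.1178326 ] [ 1.79995232e+02  3.04269122e-03 -1.69802854e+02] F [-0.00848192 -0.57764818 -0.09363743] z [0.00795623 0.01293827 0.07764903 0.07858302] 299
0.02 [ 0.4306 -0.0696] rms 0.00104 rack x,y -83.08747854527786 -2.6408977247261625 (side lane centre y=-4.1)
0.024 [ 0.4329 -0.0659] rms 0.00112 rack x,y -80.23122112115804 0.6786347688232901 (side lane centre y=-4.1)
```

Request:
{"method": "apply_moves", "body": {
  "motion": [
    {"xyz": [-30, -0.5, 1], "twist": 0, "jaw": -1},
    {"xyz": [-55, -0.5, 1], "twist": 0, "jaw": -1},
    {"xyz": [-70, -0.5, 1], "twist": 0, "jaw": -1},
    {"xyz": [-76, -0.5, 1], "twist": 0, "jaw": -1},
    {"xyz": [-76, -0.5, 1], "twist": 0, "jaw": -1}
  ]
}}

```text
time: 23.08
ee_pos: [0.5041, -0.0573, 0.1163]
tcp_rot: [180.0, -0.0, -169.8]
wrist_force: [-0.1, 1.0, -0.8]
opening: 0.023
grasp_force: 49.3
```

Request:
{"method": "apply_moves", "body": {
  "motion": [
    {"xyz": [-4, 0, 0], "twist": 0, "jaw": -1},
    {"xyz": [-8, 0, 0], "twist": 0, "jaw": -1},
    {"xyz": [-8, 0, 0], "twist": 0, "jaw": -1}
  ]
}}

```text
time: 23.45
ee_pos: [0.5123, -0.056, 0.1164]
tcp_rot: [-180.0, 0.0, -169.9]
wrist_force: [-0.3, -0.3, -0.5]
opening: 0.0227
grasp_force: 49.3
```

No resistance, so core a fits. I'll push it in to about x = 45 mm.

Request:
{"method": "apply_moves", "body": {
  "motion": [
    {"xyz": [-10, 0, 0], "twist": 0, "jaw": -1},
    {"xyz": [-20, 0, 0], "twist": 0, "jaw": -1},
    {"xyz": [-30, 0, 0], "twist": 0, "jaw": -1},
    {"xyz": [-40, 0, 0], "twist": 0, "jaw": -1},
    {"xyz": [-46, 0, 0], "twist": 0, "jaw": -1}
  ]
}}

```text
time: 24.08
ee_pos: [0.5581, -0.0477, 0.1161]
tcp_rot: [180.0, -0.0, -169.8]
wrist_force: [0.1, -0.2, -0.8]
opening: 0.0225
grasp_force: 49.3
```

Request:
{"method": "apply_moves", "body": {
  "motion": [
    {"xyz": [0, 0, 0], "twist": 0, "jaw": -1},
    {"xyz": [0, 0, 1], "twist": 0, "jaw": -1},
    {"xyz": [0, 0, 1], "twist": 0, "jaw": -0.36},
    {"xyz": [0, 0, 1], "twist": 0, "jaw": -0.2},
    {"xyz": [0, 0, 1], "twist": 0, "jaw": 0.3}
  ]
}}

```text
time: 24.7
ee_pos: [0.5573, -0.0479, 0.1153]
tcp_rot: [-180.0, -0.0, -169.9]
wrist_force: [-0.0, 0.0, 0.6]
opening: 0.0509
grasp_force: 0.0
```

Request:
{"method": "apply_moves", "body": {
  "motion": [
    {"xyz": [0, 0, 0], "twist": 0, "jaw": 0.6},
    {"xyz": [0, 0, 0], "twist": 0, "jaw": 0.6},
    {"xyz": [0, 0, -40], "twist": 0, "jaw": 0.6},
    {"xyz": [0, 0, -90], "twist": 0, "jaw": 0.6},
    {"xyz": [0, 0, -115], "twist": 0, "jaw": 0.6}
  ]
}}

```text
time: 25.32
ee_pos: [0.5579, -0.0479, 0.2332]
tcp_rot: [-180.0, 0.2, -169.8]
wrist_force: [-0.1, -0.4, -0.6]
opening: 0.0682
grasp_force: 0.0
```

Request:
{"method": "apply_moves", "body": {
  "motion": [
    {"xyz": [40, 40, 0], "twist": 0, "jaw": 1},
    {"xyz": [80, 80, 0], "twist": 0, "jaw": 1},
    {"xyz": [120, 120, 0], "twist": 0, "jaw": 1},
    {"xyz": [150, 160, 0], "twist": 0, "jaw": 1},
    {"xyz": [150, 160, 0], "twist": 0, "jaw": 1}
  ]
}}

```text
time: 25.95
ee_pos: [0.3799, 0.0846, 0.231]
tcp_rot: [180.0, 0.1, -169.7]
wrist_force: [1.2, -0.9, 0.1]
opening: 0.0855
grasp_force: 0.0
```

```bash
python3 look.py t6; python3 - <<'E'
from h import *
im,d,p=cam("side"); save(im,"s6.png")
E
```

```text
26.0 [0.38104352 0.08396247 0.23084724]
top pts 73 0.1345 centre [ 0.6056 -0.0361  0.1298] px [296. 188.]
top pts 77 0.1375 centre [ 0.5571 -0.0452  0.13  ] px [300. 207.]
top pts 90 0.1402 centre [ 0.5541 -0.3071  0.135 ] px [406. 210.]
```

View pics/s6.png

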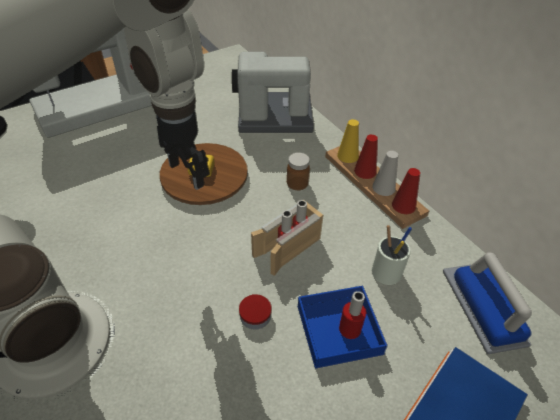

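View pics/t6.png

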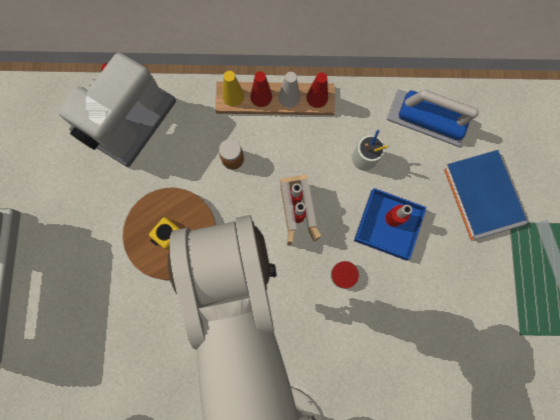

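Both pictures show two cores upright in the lane, with necks at top-view (296,188) and (300,207). The thick one stands upright in the tray at (406,210). The tape measure is still on the turntable, the bystanders haven't moved and the gripper is clear.

```bash
python3 -c "
from workcell import bot
print(bot.job_done())"
```

```text
the job is handed in; nothing more can be done
None
```

I handed the job in at about 26 s: cores a and c fit and stand fully inside the rack's narrow lane, core b stopped in the flare and stands upright in the blue tray, and nothing else was moved.

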